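Tip a battery module into its charging dock

ROBOT

A 6-joint arm with a two-finger parallel gripper is mounted at the origin on the work surface. World frame = base frame: x ahead of the robot, y to its left, z up, the work surface at z = 0. Lengths are in mm, angles in rad, forces in N, time in s.
With the tool pointing down it reaches from about 400 to 825 mm from the base axis. Payload 7 kg.
Tool frame: the origin (TCP) lies at the very end of the fingers, on their centre line; the grasp point (between the pads) lies 19 mm behind it; z points along the fingers, y is the direction in which the jaws open and shut (so a half turn about z gives the same grasp; the last joint's range is limited). The gripper opens to 88 mm and grips with 3 to 60 N. Pads are 19 mm wide; open, the fingers measure 130 mm over their backs; the gripper's body (78 mm by 193 mm) begins 47 mm behind the grasp point.
Start: joints at [-0.816, 0.359, 0.012, 0, -1.224, -0.288], TCP at [303.742, -602.774, 226.561] pointing down, gripper open.
Joint ranges: [-3.07, 3.07], [-1.43, 2.12], [-1.02, 1.25], [-3.03, 1.67], [-3.05, -0], [-3.03, 3.03]. Speed limits (rad/s): [2.39, 2.39, 3.01, 3.14, 3.14, 3.14].

INTERFACE

Orientations are given as a unit quaternion [x, y, z, w].
In Python, from plant import bot gives the robot as it stands. Calls block until the motion is done:
- bot.move_ptp(position, orientation): joint-space move of the TCP to a pose.
- bot.line_to(position, velocity=150, ori=None): straight line of the TCP; ori=None keeps the orientation; velocity is the mean speed in mm/s.
- bot.move_joints(angles): joint-space move.
- bot.move_gripper(opening, force=None): finger opening in mm; force is the grip in N (None keeps the last); returns when the fingers have stopped.
- bot.pause(seconds).
- bot.solve_ik(position, orientation): joint angles nearest the present ones, or None.
- bot.read_state(): the state.
- bot.camera(name): name is "scene" or "top" or "wrist"; returns the picture (384x512x3 uint8, red, green, blue); there is no depth.
- bot.get_calibration(name): a dict with "fx", "fy", "cx", "cy" (pixels), "distortion" ([k1, k2, p1, p2, k3] as OpenCV has them; the pictures are not rectified), "view" (4x4, takes a point from world to camera coordinates); the wrist camera has in their place "T_tool_cam" (4x4, takes a point from camera to tool coordinates, whose origin is the TCP and whose axes are the flange's). Camera axes: x right, y up, looking along -z (the intrinsics and any distortion apply to the point x, -y, -z); pixel columns grow to the right and rows downward; lengths in mm; the calibration is good to about 2 mm. A picture is of the moment at which its call begins: read the wrist's pose just before it. get_calibration takes no time and is no camera call.
A pose or a line that the arm cannot do raises bot.Unreachable and nothing moves.
- bot.close_job(): hands the job in, once; it reports no verdict.
The state is a dict: "t": time; "joint_pos": joint angles; "qvel": joint speeds; "tau": joint torques, N m; "tcp_pos": TCP position; "eef_rot": TCP orientation; "contact_force": force on the tool from outside, world axes, zero at the start; "moment": the same for the moment, N m; "width": finger opening in mm.
Only numpy, scipy, OpenCV 4.12 (cv2) and the standard library are available. Lean on these libraries where they do the work, as an engineer would, in place of code of your own. Each camera call takes 0.05 s, during which the arm holds its last target.

TASK

Put the dark battery with the green band on charge. Without picking it up, slide it, standing, square up against the low step in the dock, then tip it over the step with a slow steady push high on its back so that it drops onto the bed with its brass contacts leading; then slide it along the bed to the sprung contact bar, press it against the bar with about 10 newtons for one second, and let go. Never push hard, and leave everything else on the bench alone.

Things in the scene. Friction and masses are not known exactly. Their poses are not given: they have to be found in the camera images.
- battery: Dark battery with a green band, a rigid box 50 (its x) by 90 (y) by 104 mm (z, standing), 0.35 to 0.65 kg. Origin at the centre of its foot face; z runs from the foot to the end face with three brass contacts. It starts standing in the dock's well, +x face towards the step and 30 to 50 mm short of it, off-centre and turned by up to 12 mm and 0.15 rad. Its friction on the dock is 0.28 to 0.42.
- battery_mid (a point): Centre of the battery, 52 mm from its foot along its z. Standing, a push up to about 45 mm above the well floor slides it; a push near its top tips it, needing only 1 to 2 N. Past about 30 degrees it falls onto the bed by itself; its foot slips back over the step as it falls, so that the centre comes to rest 15 to 45 mm beyond the step.
- dock: Fixed white dock, 380 by 150 mm. Origin on the table under the middle of the step edge; x runs from the well to the contact head, z up. Well floor at z = 10 mm from x = -150 to 0, open at its -x end; bed top at z = 18 mm from x = 0 to the contact head at x = 165. Grey side lips, inner faces at y = +-68 mm, tops at z = 20 mm along the well and 30 mm along the bed.
- dock_step (a point): Middle of the top edge (green) of the upright, 8 mm high step between well and bed: dock x = 0, y = 0, z = 18 mm.
- contact_head: Fixed black arched housing, 60 (x) by 110 by 100 mm high. Origin at the bottom centre of its front face, on the bed; axes as the dock's. Before it a grey contact bar, 76 mm wide, 24 high, middle 25 mm above the bed. The bar's free front face stands 10 to 20 mm ahead of the housing: this differs each time and is not reported. It yields on a damped spring, 4 N/mm over 6 mm, then is solid.
- spare_battery: Grey spare battery with an orange band, 50 by 90 by 104 mm, standing on the table to the +y side of the dock; origin under its centre. Leave alone.
- amber_jar: Amber glass jar, diameter 56, 75 mm high, to the -y side of the dock; origin under its centre. Leave alone.
- screwdriver: Screwdriver 170 mm long lying to the -y side of the dock; origin under its middle. Leave alone.
- rinse_bottle: White bottle with a blue cap, diameter 64, 150 mm high; origin under its centre. Leave alone.
- beaker: Glass beaker, diameter 68, 80 mm high; origin under its centre. Leave alone.
- tip_box: Blue divided box 120 by 85 by 50 mm; origin under its centre. Leave alone.
- standard_jar: Small white jar with a red cap, diameter 48, 60 mm high; origin under its centre. Leave alone.

How it is judged (in metres and radians):
On the way, in this order (a step that is already met when the one before it is completed fails the run):
1. the battery stands upright with its foot square against the step: centre within 4 mm of touching, turned less than 0.07 rad from the dock, tilted less than 0.1 rad (x of battery_mid in the frame of dock above -0.029 m and angle between battery's own z axis and vertical below 0.1 rad and angle between the x axis of battery and the x axis of dock, either way round below 0.07 rad), for 0.1 s.
2. the battery lies flat and still on the bed (angle between battery's own z axis and vertical between 1.5 and 1.64 rad and z of battery_mid in the frame of dock between 0.038 and 0.047 m and linear speed of battery below 0.02 m/s and x of battery_mid in the frame of dock above 0.01 m), for 0.2 s.
3. the battery is pressed against the contact bar with at least 5 N for half a second (contact force between battery and contact_head above 5 N), for 0.5 s.
At the end, for the whole second after the job is handed in: the battery lies flat on the bed (within about 0.07 rad), square to the dock within 0.1 rad, its contact end still touching the contact bar, at rest (angle between battery's own z axis and vertical between 1.5 and 1.64 rad and z of battery_mid in the frame of dock between 0.038 and 0.047 m and angle between the z axis of battery and the x axis of dock, either way round below 0.1 rad and x of battery_mid in the frame of dock above 0.089 m and linear speed of battery below 0.01 m/s and contact force between battery and contact_head above 0.1 N).
It fails at once if the robot pushes the battery with more than 22 N (contact force between any of the arm, the fingers and battery above 22 N).
It fails at once if the battery presses on the contact head with more than 20 N (contact force between battery and contact_head above 20 N).
It fails at once if the battery is knocked over instead of tipped slowly (more than 4 rad/s before it is tilted 0.4 rad) (angle between battery's own z axis and vertical below 0.4 rad and angular speed of battery above 4 rad/s).
It fails at once if the battery is picked up (its centre more than 82 mm above the table; tipping raises it to about 67 mm) (height (world z) of battery_mid above 0.082 m).
It fails at once if something else on the bench is moved by more than 20 mm (distance of any of spare_battery, amber_jar, screwdriver, rinse_bottle, beaker, tip_box, standard_jar from where it was at the start of the episode above 0.02 m).
It also fails if it takes over 72 s, if anything falls off the work surface, if the arm or the gripper's body presses on something with over 40 N, if the wrist force passes 120 N, or if a joint passes its speed limit or range.

## Working session

There is one attempt and no reset: what is moved stays moved. The work goes in short steps, each a Python script; the robot and the scene stay as the last script left them, time stands still between calls to the robot, and variables do not carry over. Pictures are saved under pics/ and viewed, and the job is handed in when it is done.

```bash
ls; mkdir -p pics; python3 - <<'E'
from plant import bot
import cv2
print(bot.read_state())
for n in ["scene","top","wrist"]:
    im=bot.camera(n); cv2.imwrite(f"pics/{n}0.png",cv2.cvtColor(im,cv2.COLOR_RGB2BGR)); print(n,bot.get_calibration(n))
E
```

```text
pics
{'t': 0.0, 'joint_pos': array([-8.15911574e-01,  3.59412491e-01,  1.10377683e-02, -3.19277947e-04,
       -1.22405539e+00, -2.88117469e-01]), 'qvel': array([ 0.00035536,  0.0002191 , -0.00132936,  0.001067  , -0.00108194,
       -0.00106248]), 'tau': array([ 9.66837142e-04, -5.82712913e+01,  2.93053293e+01,  6.99707419e+00,
        6.81172955e-03, -1.35781906e-04]), 'tcp_pos': array([ 303.51367206, -602.37589315,  225.60248756]), 'eef_rot': array([-2.31217771e-01,  9.72901666e-01,  7.83080321e-04, -2.76820044e-04]), 'contact_force': array([-0.36732805, -0.32359202, -0.48753804]), 'moment': array([-0.02407766, -0.00576141, -0.01227212]), 'width': 88.28321502856514}
scene {'fx': 348.97344314066066, 'fy': 348.97344314066066, 'cx': 255.93491195290454, 'cy': 187.81315113676004, 'distortion': array([-0.0561335,  0.       ,  0.       ,  0.       ,  0.       ]), 'view': array([[-3.24263465e-01,  9.45878910e-01, -1.28954372e-02,
         1.73818242e+02],
       [-7.86716011e-01, -2.62079779e-01,  5.58920484e-01,
         3.84036102e+02],
       [ 5.25291465e-01,  1.91382540e-01,  8.29120
[... 520 characters left out ...]
 4.42412721e-04,  9.98396181e-01,
        -1.44905184e+03],
       [ 0.00000000e+00,  0.00000000e+00,  0.00000000e+00,
         1.00000000e+00]])}
wrist {'fx': 335.16606988572954, 'fy': 335.16606988572954, 'cx': 252.3571544878917, 'cy': 191.66767936116617, 'distortion': array([-0.07253102,  0.        ,  0.        ,  0.        ,  0.        ]), 'T_tool_cam': array([[ 2.54924806e-06,  9.55463966e-01,  2.95107793e-01,
         8.05392104e+01],
       [ 1.00000000e+00, -2.18079392e-06, -1.57765421e-06,
        -9.47355713e-02],
       [-8.63822466e-07,  2.95107793e-01, -9.55463966e-01,
        -1.57486312e+02],
       [ 0.00000000e+00,  0.00000000e+00,  0.00000000e+00,
         1.00000000e+00]])}
```

View pics/scene0.png

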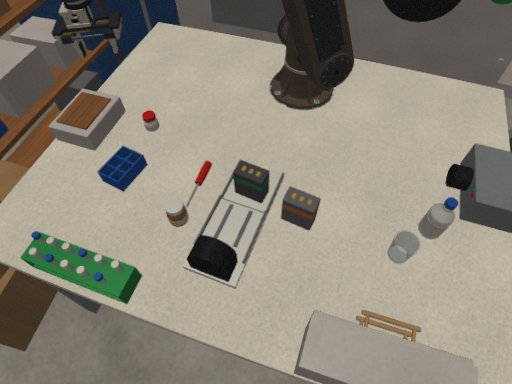

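View pics/top0.png

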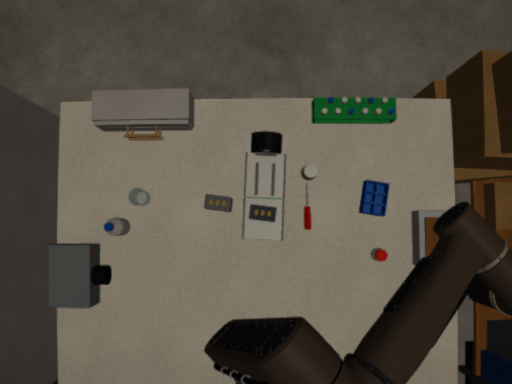

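```bash
cat > h.py <<'E'
import numpy as np, cv2
from plant import bot
from scipy.spatial.transform import Rotation as R
def save(im,name,box=None,k=1):
    if box: im=im[box[1]:box[3],box[0]:box[2]]
    im=cv2.resize(im,None,fx=k,fy=k,interpolation=cv2.INTER_CUBIC)
    cv2.imwrite(f"pics/{name}.png",cv2.cvtColor(im,cv2.COLOR_RGB2BGR))
def campose(name,st=None):
    c=bot.get_calibration(name)
    if name=="wrist":
        T=np.eye(4);T[:3,:3]=R.from_quat(st["eef_rot"]).as_matrix();T[:3,3]=st["tcp_pos"]
        return c,T@c["T_tool_cam"]
    return c,np.linalg.inv(c["view"])
def cast(name,px,z,st=None):
    c,M=campose(name,st)
    K=np.array([[c["fx"],0,c["cx"]],[0,c["fy"],c["cy"]],[0,0,1]])
    u=cv2.undistortPoints(np.array(px,float).reshape(-1,1,2),K,c["distortion"]).reshape(-1,2)
    d=np.c_[u[:,0],-u[:,1],-np.ones(len(u))]@M[:3,:3].T
    o=M[:3,3]; return o+d*((np.reshape(z,(-1,1))-o[2])/d[:,2:3])
def proj(name,P,st=None):
    c,M=campose(name,st)
    K=np.array([[c["fx"],0,c["cx"]],[0,c["fy"],c["cy"]],[0,0,1]])
    p=(np.atleast_2d(P)-M[:3,3])@M[:3,:3]
    p[:,1:]*=-1
    return cv2.projectPoints(p.reshape(-1,1,3),np.zeros(3),np.zeros(3),K,c["distortion"])[0].reshape(-1,2)
E
python3 - <<'E'
from h import *
im=cv2.cvtColor(cv2.imread("pics/top0.png"),cv2.COLOR_BGR2RGB)
save(im,"top0z",(190,120,330,250),5)
print(cast("top",[(243,239),(283,240),(246,153),(286,153)],[10,10,18,18]))
print(cast("top",[(262,213),(218,203)],114))
E
```

```text
[[ 422.60290123   49.46915388   10.        ]
 [ 417.63320073  -96.07703345   10.        ]
 [ 736.68698546   35.989634     18.        ]
 [ 735.48004394 -110.64209194   18.        ]]
[[514.15226649 -18.54895517 114.        ]
 [549.4124974  130.59437938 114.        ]]
```

View pics/top0z.png

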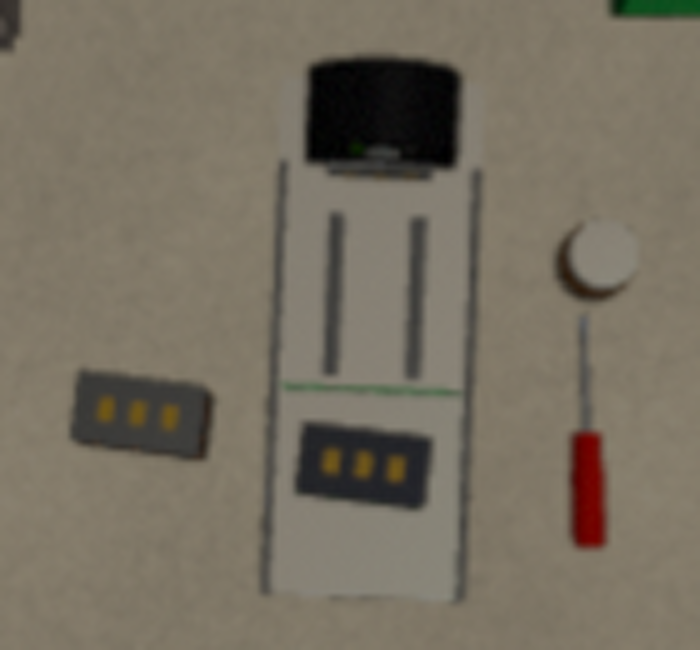

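```bash
cat >> h.py <<'E'
def ori(yaw,tilt,flip=False):
    # tool x forward(up), z down; tilt: fingers point forward
    M=R.from_euler('z',yaw)*R.from_euler('y',-tilt)*R.from_matrix(np.diag([1,-1,-1.]))
    if flip: M=M*R.from_euler('z',np.pi)
    return M.as_quat()
E
python3 - <<'E'
from h import *
for f in (0,1):
  for p,t in [((500,-30,300),0),((440,-20,25),.785),((440,-20,25),1.0),((480,-20,110),.785),((560,-30,120),.785),((620,-30,43),.785)]:
    print(f,p,t,bot.solve_ik(np.array(p,float),ori(-0.04,t,f)))
E
```

```text
0 (500, -30, 300) 0 [ 0.33301767  0.02577952 -0.24087025  0.         -1.30414656  1.19777866]
0 (440, -20, 25) 0.785 None
0 (440, -20, 25) 1.0 None
0 (480, -20, 110) 0.785 None
0 (560, -30, 120) 0.785 None
0 (620, -30, 43) 0.785 [-0.19379369  0.28589815 -0.53463801 -1.8292953  -0.11223389 -2.77230821]
1 (500, -30, 300) 0 [ 0.33301767  0.02577952 -0.24087025  0.         -1.30414656 -1.94381399]
1 (440, -20, 25) 0.785 None
1 (440, -20, 25) 1.0 None
1 (480, -20, 110) 0.785 None
1 (560, -30, 120) 0.785 None
1 (620, -30, 43) 0.785 [-0.19379369  0.28589815 -0.53463801 -1.8292953  -0.11223389  0.36928444]
```

```bash
python3 - <<'E'
from h import *
for p in [(440,-20,25),(470,-20,25),(510,-20,25),(460,-20,105),(520,-30,115),(560,-30,43),(610,-30,43)]:
  s=[]
  for t in np.arange(-.4,1.3,.1):
    a=bot.solve_ik(np.array(p,float),ori(-0.04,t,0)); b=bot.solve_ik(np.array(p,float),ori(-0.04,t,1))
    s.append(f"{t:.1f}:{int(a is not None)}{int(b is not None)}")
  print(p,' '.join(s))
for t in (0,.2,.3,.4): print(t,bot.solve_ik(np.array([440,-20,25.]),ori(-.04,t)))
E
```

```text
(440, -20, 25) -0.4:11 -0.3:11 -0.2:11 -0.1:11 -0.0:11 0.1:11 0.2:00 0.3:00 0.4:00 0.5:00 0.6:00 0.7:11 0.8:00 0.9:00 1.0:00 1.1:00 1.2:00
(470, -20, 25) -0.4:11 -0.3:11 -0.2:11 -0.1:11 -0.0:11 0.1:11 0.2:11 0.3:00 0.4:00 0.5:00 0.6:00 0.7:11 0.8:11 0.9:00 1.0:00 1.1:00 1.2:00
(510, -20, 25) -0.4:11 -0.3:11 -0.2:11 -0.1:11 -0.0:11 0.1:11 0.2:11 0.3:00 0.4:00 0.5:00 0.6:00 0.7:00 0.8:11 0.9:00 1.0:00 1.1:00 1.2:00
(460, -20, 105) -0.4:11 -0.3:11 -0.2:11 -0.1:11 -0.0:11 0.1:11 0.2:11 0.3:11 0.4:00 0.5:00 0.6:00 0.7:00 0.8:00 0.9:11 1.0:00 1.1:00 1.2:00
(520, -30, 115) -0.4:11 -0.3:11 -0.2:11 -0.1:11 -0.0:11 0.1:11 0.2:11 0.3:11 0.4:00 0.5:00 0.6:00 0.7:00 0.8:00 0.9:11 1.0:11 1.1:00 1.2:00
(560, -30, 43) -0.4:11 -0.3:11 -0.2:11 -0.1:11 -0.0:11 0.1:11 0.2:11 0.3:11 0.4:00 0.5:00 0.6:00 0.7:00 0.8:11 0.9:11 1.0:00 1.1:00 1.2:00
(610, -30, 43) -0.4:11 -0.3:11 -0.2:11 -0.1:11 -0.0:11 0.1:11 0.2:11 0.3:11 0.4:00 0.5:00 0.6:00 0.7:00 0.8:11 0.9:11 1.0:11 1.1:11 1.2:00
0 [ 4.05125336e-01  2.24851025e-01 -7.44379039e-01  4.44089210e-16
 -6.01566263e-01  1.12567099e+00]
0.2 None
0.3 None
0.4 None
```

```bash
python3 - <<'E'
from h import *
bot.move_ptp(np.array([500,-30,320.]),ori(-0.04,0))
bot.pause(0.3)
st=bot.read_state(); print(st['t'],st['tcp_pos'],st['contact_force'])
im=bot.camera("wrist"); np.save("w1.npy",im); import pickle; pickle.dump(st,open("w1.pkl","wb"))
save(im,"w1",None,1.5)
E
```

```text
2.6417 [500.03727621 -30.34644219 319.88343162] [ 0.7115644  -0.4098015   0.44541072]
```

View pics/w1.png

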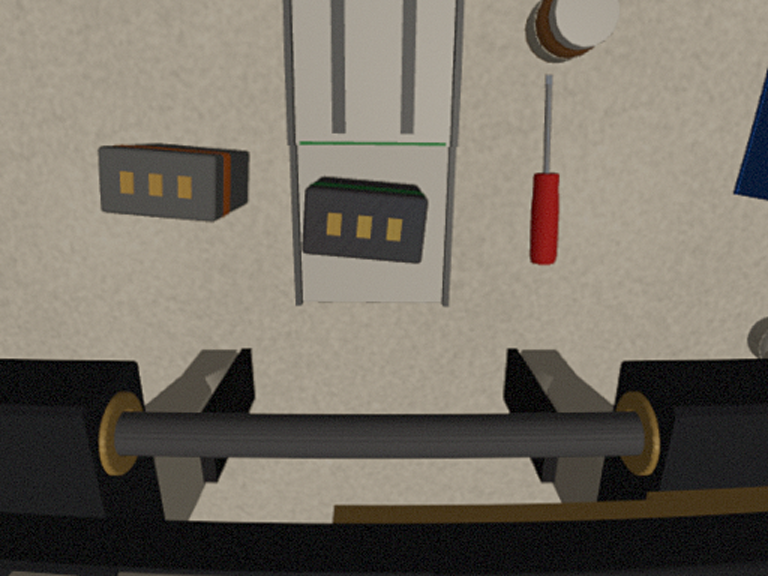

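```bash
python3 - <<'E'
from h import *
import pickle
im=np.load("w1.npy"); st=pickle.load(open("w1.pkl","rb"))
hsv=cv2.cvtColor(im,cv2.COLOR_RGB2HSV)
g=((hsv[...,0]>45)&(hsv[...,0]<80)&(hsv[...,1]>70)&(hsv[...,2]>80)).astype(np.uint8); g[:85]=0; g[108:]=0; g[:,:190]=0; g[:,310:]=0
ys,xs=np.nonzero(g); print("green",len(xs),xs.min(),xs.max(),ys.min(),ys.max())
vx,vy,x0,y0=cv2.fitLine(np.c_[xs,ys].astype(np.float32),cv2.DIST_HUBER,0,.01,.01).ravel()
e=[(x,y0+(x-x0)*vy/vx) for x in (xs.min()-.5,xs.max()+.5)]
E=cast("wrist",e,18,st); print("step ends",E, np.linalg.norm(E[1]-E[0]))
d=E[0]-E[1]; yaw_step=np.arctan2(-d[0],d[1]); print("yaw step",yaw_step,"mid",E.mean(0))
# lips: dark grey inner edges, bed side & well; sample rows
gray=cv2.cvtColor(im,cv2.COLOR_RGB2GRAY).astype(float)
for rng,z in (((10,85),30),((110,190),20)):
  L=[];Rr=[]
  for r in range(rng[0],rng[1],5):
    row=gray[r]
    dx=np.diff(row)
    # inner edges: left lip dark->white going right ; right lip white->dark
    l=np.argmax(dx[188:212])+188+.5; q=np.argmin(dx[290:306])+290+.5
    L.append((l+.5,r));Rr.append((q+.5,r))
  for n,S in (("L",L),("R",Rr)):
    P=cast("wrist",S,z,st)
    k=np.polyfit(P[:,0],P[:,1],1); res=P[:,1]-np.polyval(k,P[:,0]); 
    print(rng,n,"slope",k[0],"rms",res.std(),"y at x=570",np.polyval(k,570))
# battery top: dark mask
b=(gray<75).astype(np.uint8); b[:115]=0; b[185:]=0; b[:,:200]=0;b[:,295:]=0
b=cv2.morphologyEx(b,cv2.MORPH_CLOSE,np.ones((15,15)))
gold=((hsv[...,0]>12)&(hsv[...,0]<28)&(hsv[...,1]>100)&(hsv[...,2]>90)).astype(np.uint8); gold[:130]=0;gold[180:]=0;gold[:,:200]=0;gold[:,295:]=0
n,_,s,c=cv2.connectedComponentsWithStats(gold); c=[c[i] for i in range(1,n) if s[i,4]>30]; print("gold",c)
C=cast("wrist",c,114,st); print(C)
px=[np.array(p)/1.5 for p in [(308,186),(427,200),(420,263),(303,252)]]
Q=cast("wrist",px,114,st); print(Q,Q.mean(0),[np.linalg.norm(Q[i]-Q[(i+1)%4]) for i in range(4)])
# front of head in top view
print(cast("top",[(190+328/5,120+168/5),(190+432/5,120+175/5)],43))
E
```

```text
green 152 200 296 94 96
step ends [[574.81396814  36.40009941  18.        ]
 [568.80930702 -92.14292612  18.        ]] 128.6831976822425
yaw step -0.04667930567612347 mid [571.81163758 -27.87141335  18.        ]
(10, 85) L slope -0.05526792478657156 rms 0.37175140551078756 y at x=570 38.15013242838535
(10, 85) R slope -0.04620784407152679 rms 0.3702069853649984 y at x=570 -95.19549042453158
(110, 190) L slope -0.04950814914031168 rms 0.4222637238368428 y at x=570 37.83524893984797
(110, 190) R slope -0.04590103295526171 rms 0.40153379852272164 y at x=570 -95.1889773338269
gold [array([222.34265734, 148.86013986]), array([242.27972028, 150.88111888]), array([262.28671329, 152.65734266])]
[[517.71947949   1.44328163 114.        ]
 [514.57321214 -20.23744579 114.        ]
 [511.71002992 -42.06316724 114.        ]]
[[545.39235531  17.9404392  114.        ]
 [531.87919297 -66.9089825  114.        ]
 [485.2547264  -61.04325098 114.        ]
 [497.24520948  25.51429824 114.        ]] [514.94287104 -21.12437401 114.        ] [np.float64(85.91874021093793), np.float64(46.99199601209031), np.float64(87.38410044940085), np.float64(48.739214114764394)]
[[729.83088235   0.95819133  43.        ]
 [724.11958153 -73.89835901  43.        ]]
```

```bash
cat >> h.py <<'E'
D=np.array([571.8,-28.5]); YAW=-0.048
EX=np.array([np.cos(YAW),np.sin(YAW)]); EY=np.array([-np.sin(YAW),np.cos(YAW)])
def W(x,y,z): return np.r_[D+x*EX+y*EY,z]
def dk(p): d=np.asarray(p)[:2]-D; return np.r_[d@EX,d@EY,p[2]]
def F(n=4):
    f=[]
    for _ in range(n):
        f.append(bot.read_state()["contact_force"]); bot.pause(0.02)
    f=np.mean(f,0); return np.r_[f[:2]@EX,f[:2]@EY,f[2]]
E
python3 - <<'E'
from h import *
for t in (.15,.2,.22): print(t,[bot.solve_ik(W(x,5,47),ori(YAW,t)) is not None for x in (-115,-105,-95,-60)])
bot.move_gripper(36)
T=.2 if bot.solve_ik(W(-115,5,47),ori(YAW,.2)) is not None else .15
bot.move_ptp(W(-115,5,200),ori(YAW,T))
bot.line_to(W(-115,5,48),velocity=120)
bot.pause(.3); s=bot.read_state(); print(T,s['t'],dk(s['tcp_pos']),s['width'],F(8))
im=bot.camera("wrist"); save(im,"w2",None,1.5); save(bot.camera("scene"),"s2",(180,130,340,290),4)
E
```

```text
0.15 [True, True, True, True]
0.2 [True, True, True, True]
0.22 [True, True, True, True]
0.2 5.9917 [-114.78230865    5.16028631   48.35659383] 35.79033023089086 [-0.14203522 -0.01894051  0.04473164]
```

View pics/w2.png

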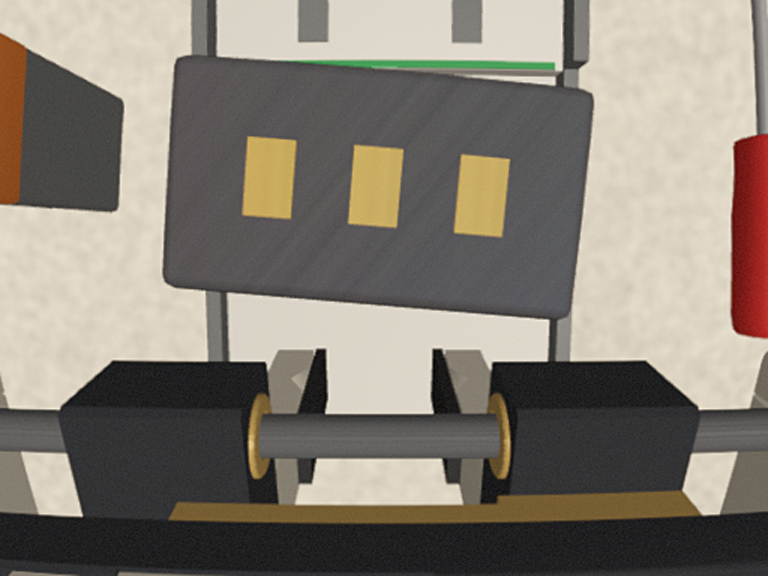

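View pics/s2.png

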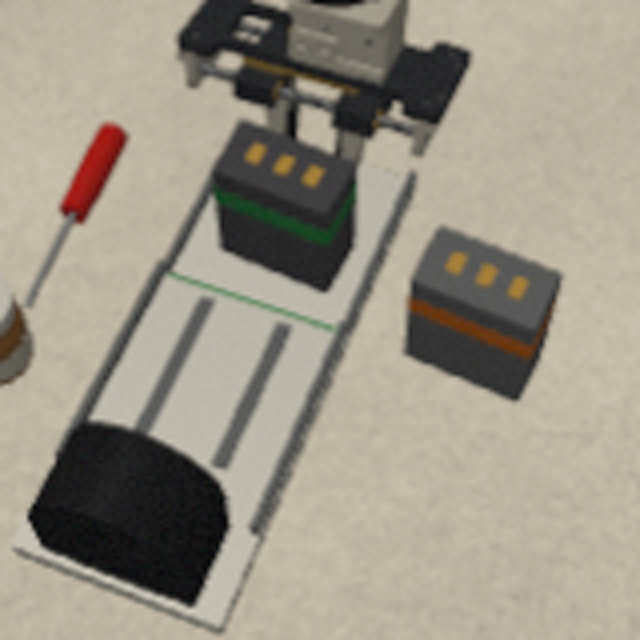

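```bash
python3 - <<'E'
from h import *
f0=F(8)
bot.line_to(W(-100,5.3,47.5),velocity=25)
x=-100
while x<-63:
    x+=3
    bot.line_to(W(x,5.3,47.5),velocity=15)
    f=F(2)-f0; print(x,np.round(f,1),np.round(dk(bot.read_state()['tcp_pos']),1))
    if np.linalg.norm(f)>6: break
print(bot.read_state()['t'])
im=bot.camera("wrist"); save(im,"w3",None,1.5); save(bot.camera("scene"),"s3",(180,130,340,290),4)
E
```

```text
-97 [0.1 0.4 0.3] [-97.    5.3  47.5]
-94 [-0.1  0.   0.7] [-94.    5.3  47.4]
-91 [-0.5 -0.4  0.4] [-90.9   5.4  47.5]
-88 [-0.8 -0.1 -0.2] [-87.8   5.4  47.6]
-85 [-0.9 -0.5 -0.2] [-84.8   5.4  47.5]
-82 [-0.6 -0.2 -0.4] [-81.8   5.4  47.5]
-79 [-0.4 -0.4  0.2] [-78.8   5.4  47.5]
-76 [-0.8  0.2 -0.5] [-75.8   5.4  47.5]
-73 [-0.1 -0.3 -0.5] [-72.8   5.4  47.6]
-70 [-0.6  0.1  0.6] [-69.8   5.4  47.5]
-67 [ 0.3 -0.1  0. ] [-66.8   5.3  47.5]
-64 [-0.  -0.6  0.2] [-63.8   5.4  47.6]
-61 [-2.5 -0.5  1. ] [-61.1   5.2  47.4]
12.0917
```

View pics/w3.png

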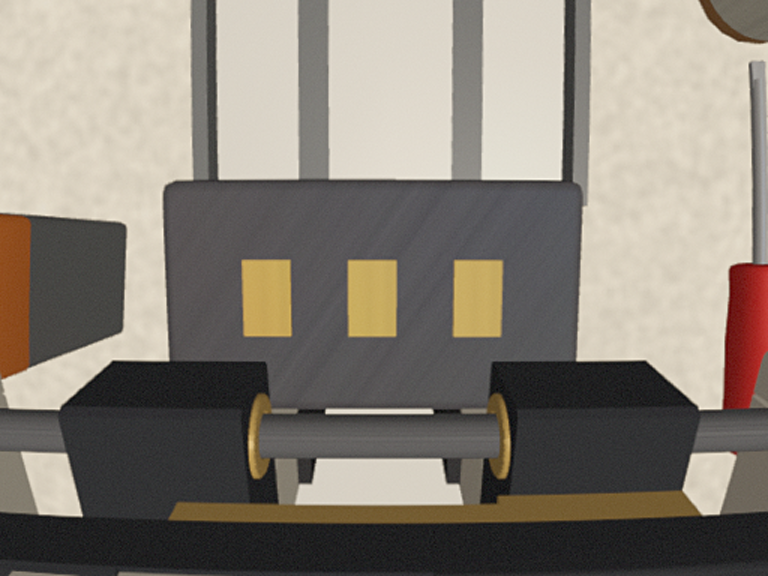

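View pics/s3.png

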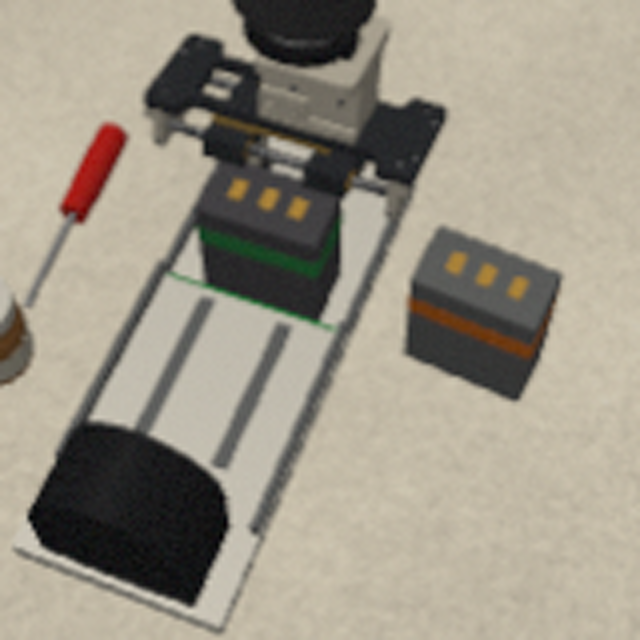

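```bash
python3 - <<'E'
from h import *
s=bot.read_state()
P=cast("wrist",[(266/1.5,298.5/1.5),(372/1.5,298.5/1.5),(478/1.5,298.5/1.5)],114,s)
print([np.round(dk(p),1) for p in P])
f0=np.zeros(3)
for x in (-60.6,-60.2):
    bot.line_to(W(x,5.3,47.5),velocity=5); bot.pause(.15)
    f=F(6); print(x,np.round(f,1),np.round(dk(bot.read_state()['tcp_pos']),1))
im=bot.camera("wrist"); save(im,"w4",None,1.5)
hsv=cv2.cvtColor(im,cv2.COLOR_RGB2HSV)
gold=((hsv[...,0]>12)&(hsv[...,0]<28)&(hsv[...,1]>80)&(hsv[...,2]>110)).astype(np.uint8); gold[240:]=0
n,_,st,c=cv2.connectedComponentsWithStats(gold); c=[c[i] for i in range(1,n) if st[i,4]>300]; print(c,[np.round(dk(p),1) for p in cast("wrist",c,114,bot.read_state())])
E
```

```text
[array([-26.9,  28.4, 114. ]), array([-26.8,   6.3, 114. ]), array([-26.9, -15.8, 114. ])]
-60.6 [-5.1  0.9  2.5] [-61.1   5.1  47.3]
-60.2 [-6.9  1.9  3.7] [-61.    5.   47.2]
[array([176.82590856, 198.47889801]), array([247.04675628, 198.47516072]), array([317.67370892, 198.47007042])] [array([-26.4,  28.4, 114. ]), array([-26.4,   6.5, 114. ]), array([-26.5, -15.6, 114. ])]
```

```bash
python3 - <<'E'
from h import *
q=ori(YAW,.2)
bot.line_to(W(-75,6,48),velocity=40)
bot.line_to(W(-75,6,101),velocity=80)
bot.pause(.2); f0=F(6); print(f0,bot.read_state()['t'])
im=bot.camera("wrist"); save(im,"w5",None,1.5)
bot.line_to(W(-63,6,101),velocity=25)
for x in (-55,-47,-39,-31):
    bot.line_to(W(x,6,101+(x+61)*.16),velocity=18)
    f=F(1)-f0; print(x,np.round(f,1),np.round(dk(bot.read_state()['tcp_pos']),1))
    if np.linalg.norm(f)>7: break
s=bot.read_state();print(s['t']);save(bot.camera("scene"),"s5",(180,130,340,290),4)
E
```

```text
[0.36569969 0.21769433 0.16575495] 14.8667
-55 [-1.4 -0.   0.6] [-55.1   5.9 101.8]
-47 [-1.7 -0.7  1.1] [-46.9   6.  103.2]
-39 [-1.7 -0.7  0.7] [-39.    6.  104.5]
-31 [-0.7  0.6  0.3] [-31.    6.  105.7]
18.0167
```

View pics/w5.png

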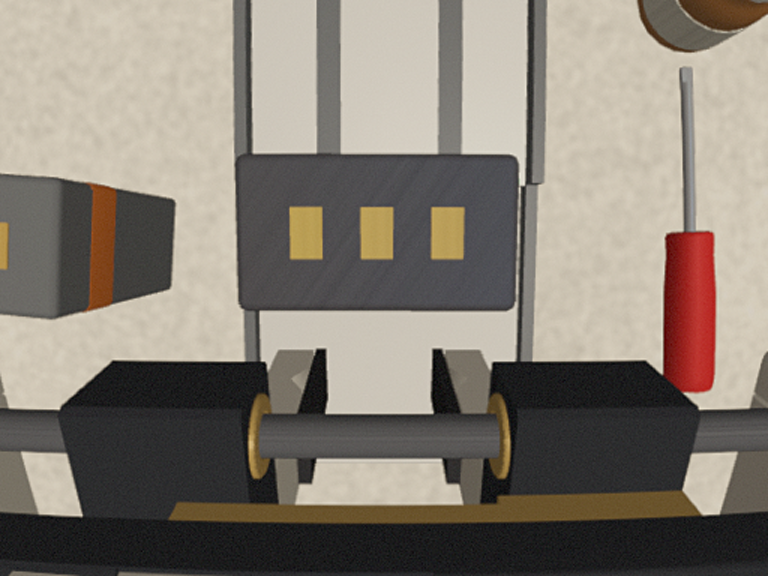

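View pics/s5.png

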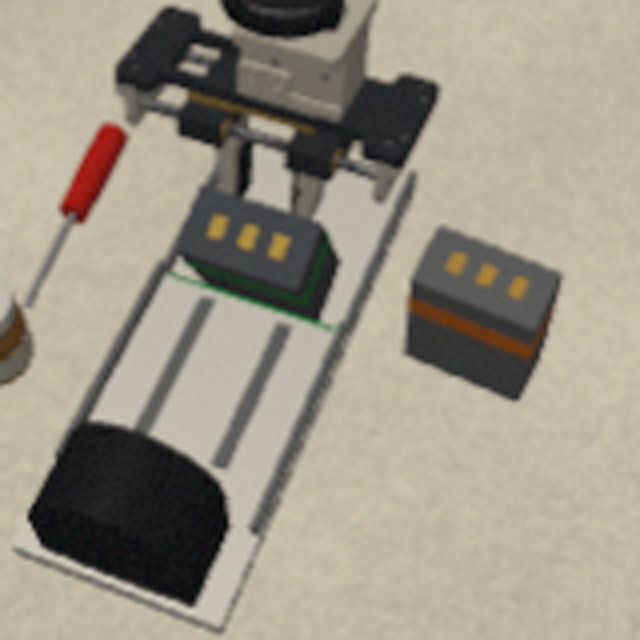

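Square and against the step in the wrist view (brass contacts all at row 233). In the scene view it is tipping as planned, about 17° so far, with a push of 1–2 N. I'll keep the push going.

```bash
python3 - <<'E'
from h import *
f0=np.array([.37,.22,.17])
for x in (-25,-19,-13,-7,-2,3):
    bot.line_to(W(x,6,101+(x+61)*.16),velocity=18)
    f=F(1)-f0; print(x,np.round(f,1),np.round(dk(bot.read_state()['tcp_pos']),1))
    if np.linalg.norm(f)>7: break
bot.pause(.4)
s=bot.read_state();print(s['t']);save(bot.camera("scene"),"s6",(180,130,340,290),4)
save(bot.camera("wrist"),"w6",None,1.5)
E
```

```text
-25 [-0.8 -0.4  0.3] [-24.9   6.  106.7]
-19 [-0.7 -0.1  0.3] [-19.    6.  107.6]
-13 [-0.3 -1.1 -0.5] [-13.    6.  108.6]
-7 [-0.2 -0.6 -0.6] [ -7.    6.  109.6]
-2 [-0.3 -0.7 -1. ] [ -2.    6.  110.4]
3 [-0.3  0.1  0.5] [  3.    6.  111.2]
21.4
```

View pics/s6.png

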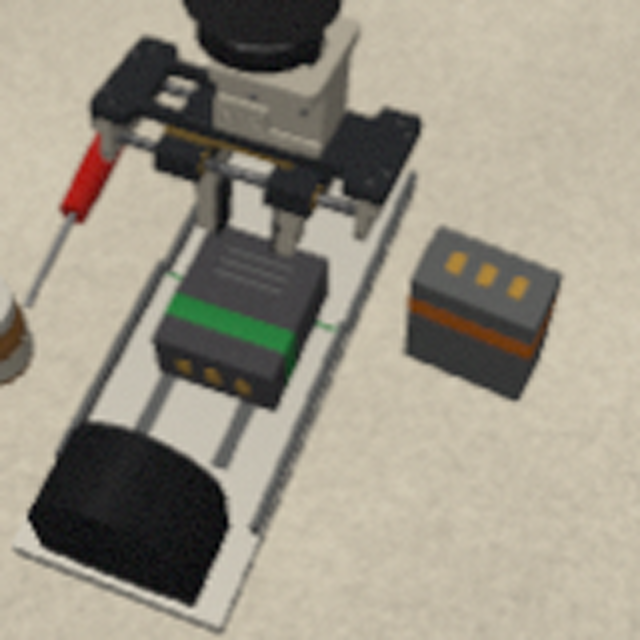

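View pics/w6.png

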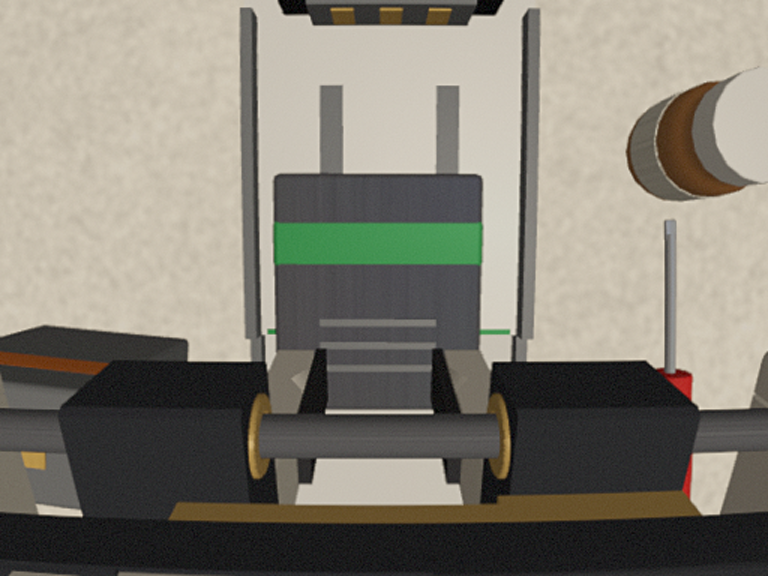

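```bash
python3 - <<'E'
from h import *
s=bot.read_state()
P=cast("wrist",np.array([(275,175),(482,175),(378,408),(310,25),(470,25)])/1.5,[68,68,68,31,31],s)
print([np.round(dk(p),1) for p in P])
E
```

```text
[array([76. , 49.2, 68. ]), array([ 76. , -37.8,  68. ]), array([-24.8,   6. ,  68. ]), array([152.9,  39. ,  31. ]), array([153.1, -38.8,  31. ])]
```

```bash
python3 - <<'E'
from h import *
bot.line_to(W(-20,6,125),velocity=100)
bot.line_to(W(-60,6,120),velocity=100)
bot.line_to(W(-60,6,41),velocity=80)
bot.pause(.3); f0=F(10); print("f0",f0,dk(bot.read_state()['tcp_pos']),bot.read_state()['t'])
bot.line_to(W(-45,6,41),velocity=30)
x=-45
while x<29:
    x+=10 if x<15 else 5
    bot.line_to(W(x,6,41),velocity=22)
    f=F(2)-f0; print(x,np.round(f,1),np.round(dk(bot.read_state()['tcp_pos']),1))
    if np.linalg.norm(f)>6: break
np.save("f0.npy",f0)
s=bot.read_state();print(s['t']);im=bot.camera("wrist");save(im,"w7",None,1.5)
save(bot.camera("scene"),"s7",(180,130,340,290),4)
E
```

```text
f0 [ 0.0034556   0.02857923 -0.13760134] [-59.97449114   6.01506941  41.11823585] 24.075
-35 [ 0.3 -0.9  0.6] [-34.9   6.   41. ]
-25 [-0.1  0.   1. ] [-24.6   6.2  41.1]
-15 [-0.4  0.2 -0.1] [-14.5   6.2  41.1]
-5 [-0.4 -0.2  0.4] [-4.6  6.1 41.1]
5 [ 0.5  0.2 -0.1] [ 5.4  6.1 41.1]
15 [0.2 0.1 0.5] [15.5  6.2 41.1]
20 [-0.1 -0.5 -0. ] [20.4  6.1 41.1]
25 [-0.   0.3 -0.2] [25.4  6.1 41.1]
30 [-0.3 -0.6  0.1] [30.4  6.1 41.1]
29.8
```

View pics/w7.png

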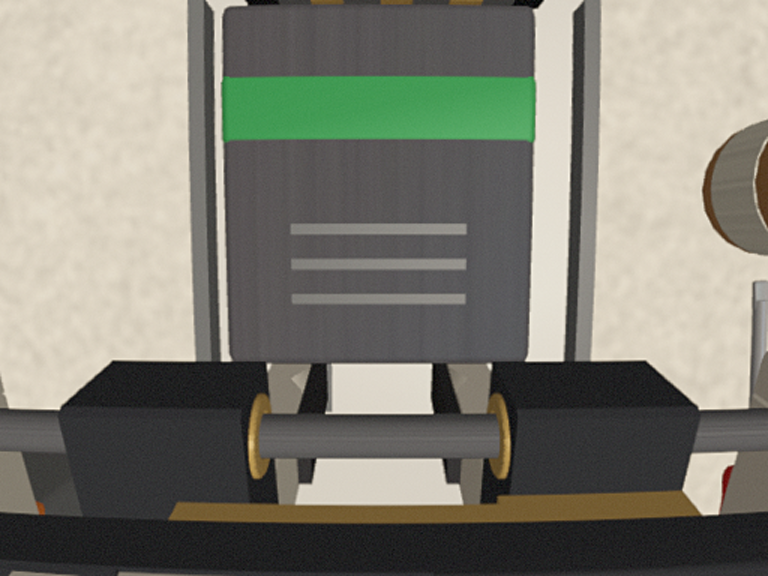

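View pics/s7.png

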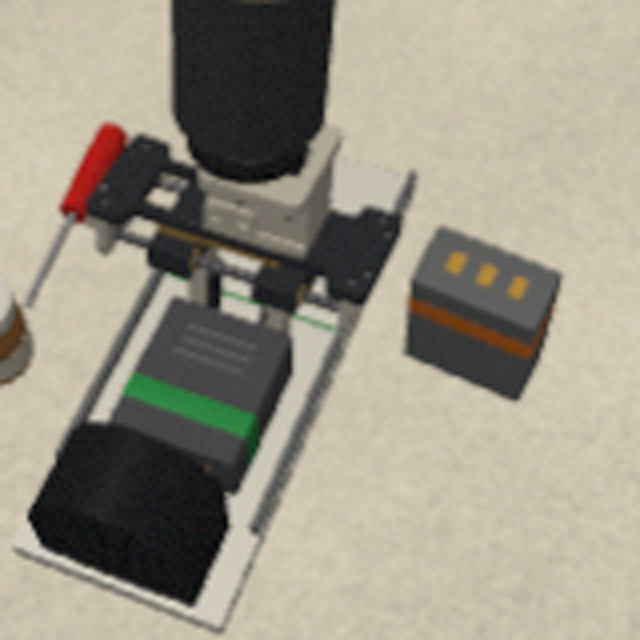

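```bash
python3 - <<'E'
from h import *
f0=np.load("f0.npy"); x=30
while x<60:
    x+=1.0 
    bot.line_to(W(x,6,41),velocity=10)
    f=F(4)-f0; print(x,np.round(f,1),np.round(dk(bot.read_state()['tcp_pos']),1))
    if -f[0]>5: break
print(bot.read_state()['t'])
E
```

```text
31.0 [-1.3  0.3  1.2] [30.9  6.  41. ]
32.0 [-2.   0.   1.2] [31.9  5.9 40.9]
33.0 [-1.5 -0.4 -0.1] [33.   6.  40.9]
34.0 [-0.9 -0.2 -0.7] [34.1  6.  41. ]
35.0 [-1.  -0.2 -0.3] [35.1  6.  41. ]
36.0 [-0.7 -0.5  0.3] [36.1  6.  41. ]
37.0 [-1.1 -0.5 -0.8] [37.1  6.  41. ]
38.0 [-0.9 -0.2 -0.2] [38.1  6.  41. ]
39.0 [-1.1 -0.6 -0.3] [39.1  6.  41. ]
40.0 [-3.5  0.1  1.6] [39.7  5.9 41. ]
41.0 [-6.   0.6  3.4] [40.3  5.8 40.8]
33.3833
```

```bash
python3 - <<'E'
from h import *
f0=np.load("f0.npy"); x=41
while x<46:
    x+=.6
    bot.line_to(W(x,6,41),velocity=8); bot.pause(.1)
    f=F(5)-f0; print(round(x,1),np.round(f,1),np.round(dk(bot.read_state()['tcp_pos']),1))
    if -f[0]>10.6: break
for _ in range(6): bot.pause(.15); print(np.round(F(4)-f0,1))
print(bot.read_state()['t'])
save(bot.camera("wrist"),"w8",None,1.5)
E
```

```text
41.6 [-7.4  1.1  4.5] [40.6  5.8 40.7]
42.2 [-8.4  1.5  5.6] [40.8  5.7 40.6]
42.8 [-9.8  1.7  6. ] [41.1  5.6 40.5]
43.4 [-10.7   2.4   7.1] [41.3  5.5 40.4]
[-11.4   2.    6.3]
[-11.2   2.1   6.6]
[-11.2   2.4   6.9]
[-11.1   2.3   7.1]
[-11.    2.3   7.1]
[-10.7   1.9   6.9]
36.4167
```

View pics/w8.png

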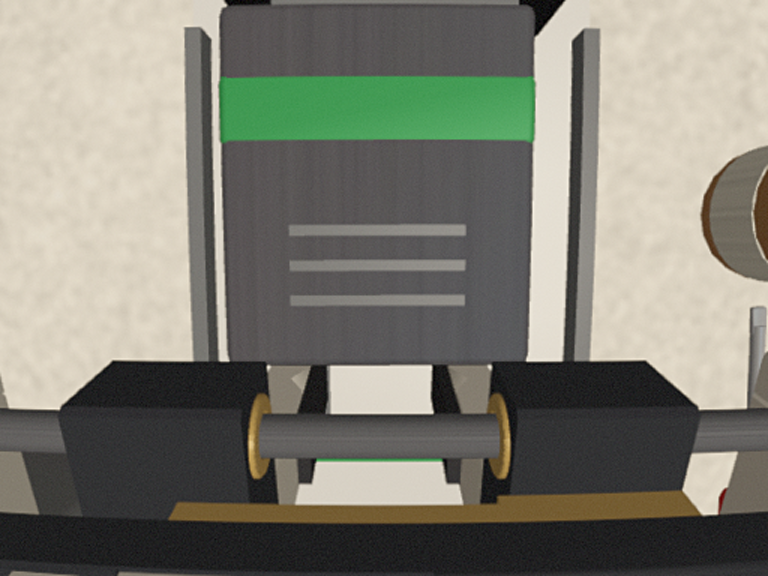

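```bash
python3 - <<'E'
from h import *
f0=np.load("f0.npy")
for x,z in ((43.4,41.8),(43.9,42.4),(44.5,42.8),(45.1,43.2)):
    bot.line_to(W(x,6,z),velocity=8); bot.pause(.1)
    f=F(5)-f0; print(x,z,np.round(f,1),np.round(dk(bot.read_state()['tcp_pos']),1))
    if np.linalg.norm(f)>14.5 or dk(bot.read_state()['tcp_pos'])[0]>42: break
for _ in range(5): bot.pause(.15); print(np.round(F(4)-f0,1))
print(dk(bot.read_state()['tcp_pos']),bot.read_state()['t'])
E
```

```text
43.4 41.8 [-7.7  2.2  0.5] [41.2  5.5 40.6]
43.9 42.4 [-7.5  2.8 -1.7] [41.3  5.4 40.7]
44.5 42.8 [-8.3  2.6 -2.4] [41.5  5.3 40.9]
45.1 43.2 [-8.8  2.8 -2.3] [41.7  5.3 41. ]
[-9.4  3.5 -2.3]
[-8.9  3.3 -2.9]
[-9.4  3.2 -2.3]
[-9.4  2.9 -2.4]
[-9.2  3.6 -2.4]
[41.70022755  5.27563465 41.08209681] 39.2833
```

```bash
python3 - <<'E'
from h import *
f0=np.load("f0.npy")
bot.line_to(W(45.8,6.3,42.9),velocity=5)
for _ in range(5): bot.pause(.15); print(np.round(F(4)-f0,1),np.round(dk(bot.read_state()['tcp_pos']),2))
x=45.8
for x,z in ((44.5,42.4),(43,42),(42,41.6),(41,41.3),(40,41),(39,41)):
    bot.line_to(W(x,6.2,z),velocity=6)
    print(x,np.round(F(3)-f0,1),np.round(dk(bot.read_state()['tcp_pos']),2))
bot.line_to(W(34,6,41),velocity=10)
bot.line_to(W(15,6,41),velocity=40)
bot.pause(.2);s=bot.read_state();print(s['t']);im=bot.camera("wrist");save(im,"w9",None,1.5)
E
```

```text
[-11.2   2.8  -1.3] [41.91  5.37 40.66]
[-11.1   3.1  -1.1] [41.88  5.35 40.65]
[-11.1   3.3  -0.8] [41.89  5.35 40.64]
[-11.1   3.2  -1.4] [41.89  5.35 40.64]
[-11.3   2.9  -1. ] [41.89  5.35 40.66]
44.5 [-7.7  2.1 -1.6] [41.71  5.53 40.63]
43 [-5.4  1.3 -2.3] [41.1   5.64 40.71]
42 [-5.8  0.  -2.5] [40.91  5.78 40.91]
41 [-4.  -1.  -2.4] [40.75  6.02 41.17]
40 [-2.6 -1.  -0.8] [40.57  6.43 41.4 ]
39 [-0.6  0.3  0.3] [39.94  6.65 41.59]
44.55
```

View pics/w9.png

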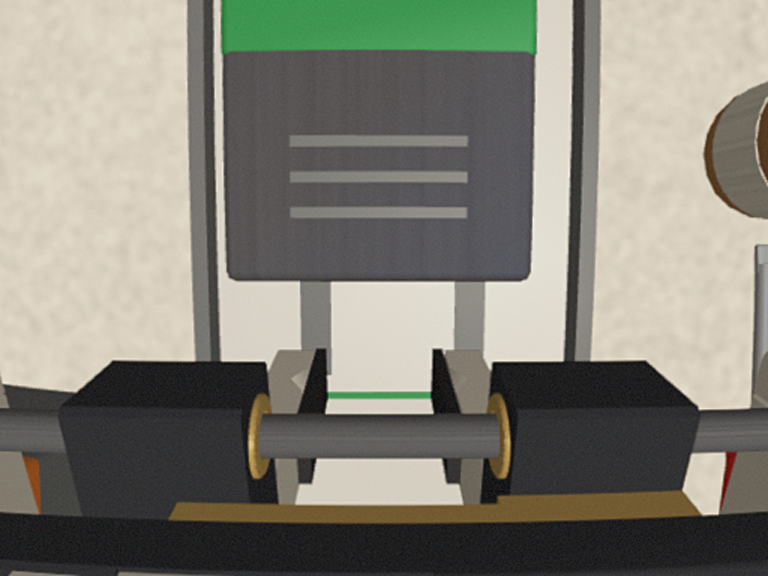

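```bash
python3 - <<'E'
from h import *
bot.line_to(W(0,6,41),velocity=80)
bot.line_to(W(10,6,180),velocity=120)
bot.pause(.2);s=bot.read_state();print(s['t'],dk(s['tcp_pos']));im=bot.camera("wrist");save(im,"w10",None,1.5);save(bot.camera("scene"),"s10",(180,130,340,290),4)
save(bot.camera("scene"),"s10f")
E
```

```text
46.4417 [  9.70077008   5.91538365 179.33747173]
```

View pics/w10.png

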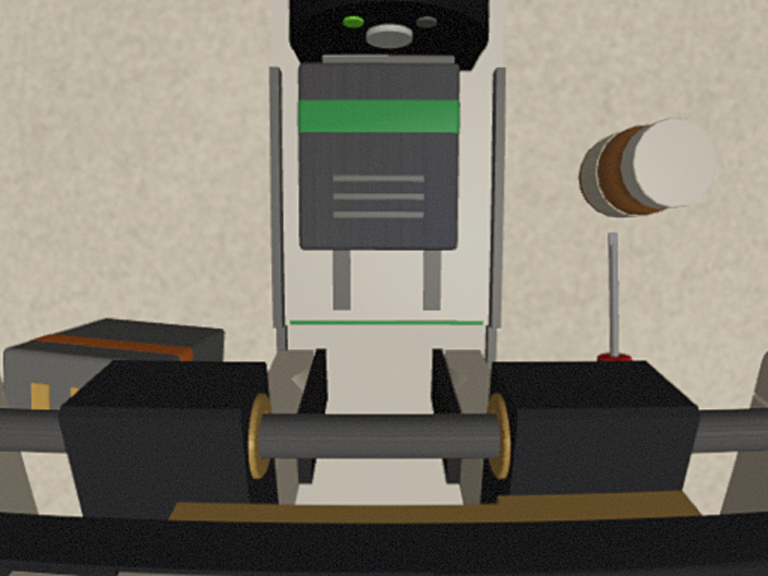

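View pics/s10f.png

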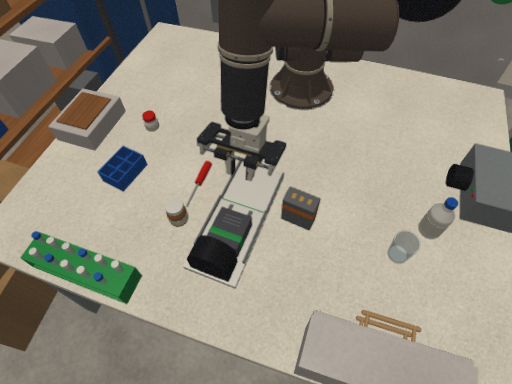

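```bash
python3 - <<'E'
from h import *
s=bot.read_state()
P=cast("wrist",np.array([(299,63),(459,64),(300,249),(457,249)])/1.5,68,s)
Q=[np.round(dk(p),1) for p in P]; print(Q,np.mean(Q,0)); 
E
```

```text
[array([152.1,  49.3,  68. ]), array([151.6, -38.4,  68. ]), array([50.1, 49.7, 68. ]), array([ 50.1, -38.3,  68. ])] [100.975   5.575  68.   ]
```

```bash
python3 -c "
from h import *
bot.close_job(); print(bot.read_state()['t'])"
```

```text
the job is handed in; nothing more can be done
the job is handed in; nothing more can be done
```

The battery is lying on the bed against the contact bar, released, and I handed the job in at about 46 s of the 72 s allowed. No verdict was reported, so I'm judging success from my own readings.

- **Slide to the step:** I pushed it low with two fingers until it stalled. The brass contacts were square to the dock in the wrist view. My measured centre was at x about -26.5 mm, against a limit of -29 mm.
- **Tip:** I pushed near the top with 1 to 2 N at about 18 mm/s. It fell flat onto the bed with the contacts leading and its centre about 25 mm past the step.
- **Press:** The fingers pushed with about 11 N for about 1 s, then held 7.5–11 N for about 3 s, then I let go slowly. The bar force is only an estimate: about 6 to 9 N in the first hold and 9 to 10 N in the last. The largest push on the battery was about 13 N.
- **Last checks:** After I backed off, the centre was at x about 101 mm (limit 89 mm), and the battery was flat and square within about 0.01 rad. It showed no gap to the bar. The other bench items looked undisturbed in the scene picture, though I did not measure their positions.
- **Not confirmed:**
  - I could not read the final contact force on the bar. I infer it is still touching because the finger force only reached zero about 0.3 to 1.5 mm past the point of first contact.
  - During the first hold the fingers also pressed down on the battery with about 7 N of friction. I reduced that by raising the fingers slightly.

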